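# Shut and latch the tilt-out drawer

### The arm

A 6-joint arm with a two-finger parallel gripper is mounted at the origin on the work surface. World frame = base frame: x ahead of the robot, y to its left, z up, the work surface at z = 0. Lengths are in m, angles in degrees, forces in N, time in s.
With the tool pointing down it reaches from about 0.325 to 0.85 m from the base axis. Payload 15.5 kg.
Tool frame: the origin (TCP) lies at the very end of the fingers, on their centre line; the grasp point (between the pads) lies arm.grip_depth behind it (arm.grip_depth is the distance from the TCP to the grasp point, in m); z points along the fingers, y is the direction in which the jaws open and shut (so a half turn about z gives the same grasp; the last joint's range is limited). The gripper opens to 91 mm and grips with 3 to 60 N. Pads are 32 mm wide; open, the fingers measure 118 mm over their backs; the gripper's body (76 mm by 178 mm) begins 60 mm behind the grasp point.
Start: joints at [70.904, 28.281, 77.091, -0, 74.628, -5.472], TCP at [0.147, 0.607, 0.214] pointing down, gripper open.
Joint ranges: [-166.48, 166.48], [-47.26, 123.95], [12.59, 153.08], [-70.14, 250.14], [6.76, 159.57], [-176.63, 176.63]. Speed limits (degrees/s): [108.29, 108.29, 147.25, 172.46, 172.46, 172.46].

### API

Orientations are given as a 3x3 rotation matrix whose columns are the frame's x, y, z axes.
In Python, from rig import arm gives the robot as it stands. Calls block until the motion is done:
- arm.move_to(position, orientation): joint-space move of the TCP to a pose.
- arm.move_l(position, orientation=None, feed=0.15): straight line of the TCP; orientation=None keeps the orientation; feed is the mean speed in m/s.
- arm.move_joints(angles): joint-space move.
- arm.grip(opening): finger opening in m; the grip force is fixed at half the most; returns when the fingers have stopped.
- arm.sleep(seconds).
- arm.solve_ik(position, orientation): joint angles nearest the present ones, or None.
- arm.snapshot(name): name is "side" or "top"; returns the picture (480x640x3 uint8, red, green, blue); there is no depth.
- arm.get_calibration(name): a dict with "intrinsics" (3x3 intrinsics, pixels), "cam_to_world" (4x4, takes a point from camera to world coordinates). Camera axes: x right, y down, z forward; pixel columns grow to the right and rows downward; lengths in m; the calibration is good to about 2 mm. A picture is of the moment at which its call begins. get_calibration takes no time and is no camera call.
A pose or a line that the arm cannot do raises arm.Unreachable and nothing moves.
- arm.sign_off(): hands the job in, once; it reports no verdict.
Readings, each from a call of its own:
- arm.current_t(): time.
- arm.current_joint_positions(): joint angles.
- arm.current_dq(): joint speeds.
- arm.current_tau(): joint torques, N m.
- arm.current_ee_pos(): TCP position.
- arm.current_tool_rot(): TCP orientation.
- arm.current_force(): force on the tool from outside, world axes, zero at the start.
- arm.current_torque(): the same for the moment, N m.
- arm.current_width(): finger opening in m.
Only numpy, scipy, OpenCV 4.12 (cv2) and the standard library are available. Lean on these libraries where they do the work, as an engineer would, in place of code of your own. Each camera call takes 0.05 s, during which the arm holds its last target.

### The job

Close up the little acrylic drawer: with the fingertips push the tipped-out drawer fully home, and then flip the red-handled lever on top of its case towards the front, past centre, so that it snaps over and its hook comes down in front of the closed drawer. Only push, gently, without pinching or forcing anything; pick nothing up, leave the other things on the shelf where they are, and finish with the hand clear.

Things in the scene. Friction and masses are not known exactly. Their poses are not given: they have to be found in the camera images.
- unit: Case of the drawer unit: clear acrylic box with aluminium edge strips and dark wood floor, 130 deep (x) x 200 wide (y) x 130 high, fixed to the shelf. Origin: centre of its underside, on the cork. Its own -x points out of its front (roughly at the robot), z up. The roof is 130 above the origin.
- drawer (a joint): Tilt of the drawer, rad: 0 fully shut, grows to 0.85 as its top tips out towards the unit's -x. Hinge along y, 63 in front of the unit's origin, 8 up; stiff, it stays where left; 1 to 3 N at the top edge moves it. Front panel 190 wide, 118 high from the hinge, 4 thick (6 at the aluminium strip along its top). Shut, its face stands 69 in front of the origin and its top 126 up.
- drawer_edge (a point): Middle of the top front edge of the drawer's front panel (the outer edge of the aluminium strip), moving with the drawer.
- latch (a joint): Lever angle, rad: 0 released (red handle leans 35 deg backward, hook raised), 0.61 centre (handle upright), 1.22 latched (handle leans 35 deg forward, hook level, its lip down in front of the drawer). Sprung over centre: a level push on the handle meets up to 10 N, falling to nothing at 0.61; past that it snaps to the other end by itself. Latched early, the hook bars the drawer from shutting.
- latch_pivot (a point): Pivot of the lever, axis along the unit's y, at the middle of the roof's front: 45 in front of the unit's origin, 142 up. Its steel bracket is 30 wide (y) and reaches from 58 in front to 12 behind the origin, up to 149 (ears at the pivot) and 148 (spring strut behind it).
- latch_tip (a point): Free end of the lever's handle, in its middle, 52 from the pivot. The outer 28 is a red plastic grip 24 wide (y) and 10 thick; nearer the pivot it is a steel strip 16 wide and 5 thick. The hook arm (16 wide, 30 long, 24 lip) is one piece with the handle, 55 deg ahead of it.
- tracker: White plastic tracker disc, 36 across, 8 thick, lying loose on the roof of the drawer unit in its rear (+x, -y) corner. Origin: centre of its underside. Leave alone.
- cone: White ceramic ring cone, foot 52 across, 74 high, standing beside the drawer unit on its +y side. Origin: centre of its underside. Leave alone.
- buds: White earbud case 46 x 56 x 22 high beside the drawer unit on its -y side. Origin: centre of its underside. Leave alone.
- brick: Silver laptop charger brick 95 x 58 x 28 high. Origin: centre of its underside. Leave alone.
- stand: Aluminium tablet stand folded flat, 110 x 100 x 24 high. Origin: centre of its underside. Leave alone.
- glasses: Black glasses case 62 x 160 x 42 high. Origin: centre of its underside. Leave alone.
- dish: Blue ceramic key dish, 110 across, 32 high. Origin: centre of its underside. Leave alone.
Not all that is in view belongs to the job. Leave any blue look-alike of the unit alone.

How it is judged (in metres and radians):
On the way, in this order (a step that is already met when the one before it is completed fails the run):
1. the drawer is pushed fully shut while the lever still stands released (value of joint drawer below 0.03 rad and value of joint latch below 0.2 rad), for 0.2 s.
2. the lever has snapped over to the latched end with the drawer shut (value of joint latch above 1.12 rad and value of joint drawer below 0.04 rad), for 0.2 s.
At the end, for the whole second after the job is handed in: The drawer is shut (within 0.04 rad, about 5 mm at its top edge), the lever rests at its latched end (above 1.12 of 1.22 rad), both at rest; every other thing is within 15 mm of where it began and the ring cone stands upright (all of step 2 and value of joint latch below 1.3 rad and velocity of joint latch between -0.1 and 0.1 rad/s and velocity of joint drawer between -0.1 and 0.1 rad/s and distance of each of tracker, cone, buds, brick, stand, glasses, dish from where it was at the start of the episode below 0.015 m and angle between cone's own z axis and vertical below 0.2 rad); the robot touches nothing.
It fails at once if the drawer unit, its drawer or its lever is pinched or forced (over 35 N from the fingers) (contact force between the fingers and unit above 35 N).
It fails at once if one of the other things is shifted by more than 15 mm or lifted (distance of any of tracker, cone, buds, brick, stand, glasses, dish from where it was at the start of the episode above 0.015 m).
It fails at once if the ring cone is tipped over (angle between cone's own z axis and vertical above 0.35 rad).
It also fails if it takes over 42 s, if anything falls off the work surface, if the arm or the gripper's body presses on something with over 40 N, if the wrist force passes 120 N, or if a joint passes its speed limit or range.

## Working session

There is one attempt and no reset: what is moved stays moved. The work goes in short steps, each a Python script; the robot and the scene stay as the last script left them, time stands still between calls to the robot, and variables do not carry over. Pictures are saved under pics/ and viewed, and the job is handed in when it is done.

```bash
ls; mkdir -p pics; python3 - <<'E'
from rig import arm
import cv2,numpy as np
np.set_printoptions(precision=4,suppress=True)
for n in("side","top"):
    im=arm.snapshot(n); cv2.imwrite(f"pics/{n}0.png",im[:,:,::-1])
    c=arm.get_calibration(n); print(n,c["intrinsics"],c["cam_to_world"])
print(arm.current_t(),arm.grip_depth,arm.current_width(),arm.current_force())
E
```

```text
pics
side [[607.7671   0.     320.0719]
 [  0.     607.7671 235.2658]
 [  0.       0.       1.    ]] [[ 0.7863 -0.363   0.4999 -0.2789]
 [-0.6175 -0.4852  0.619  -1.0213]
 [ 0.0179 -0.7955 -0.6057  1.1398]
 [ 0.      0.      0.      1.    ]]
top [[606.5532   0.     327.2058]
 [  0.     606.5532 243.9238]
 [  0.       0.       1.    ]] [[ 0.0203 -0.99    0.1398  0.3605]
 [-0.9998 -0.0189  0.0113 -0.0001]
 [-0.0085 -0.14   -0.9901  1.4169]
 [ 0.      0.      0.      1.    ]]
0.1 0.0188 0.09129841733699157 [0.0194 0.7468 0.0498]
```

View pics/side0.png

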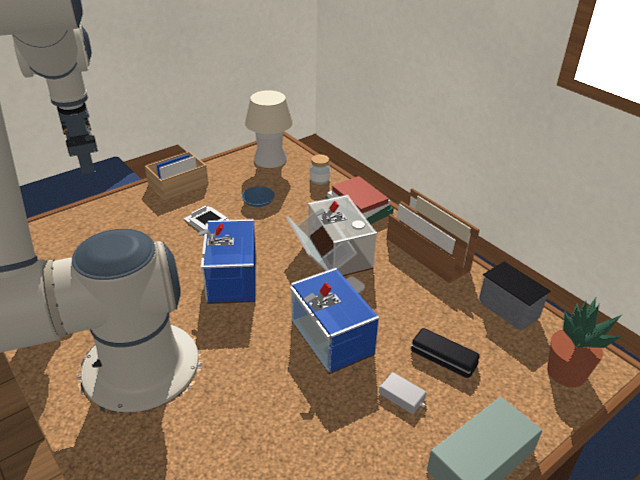

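View pics/top0.png

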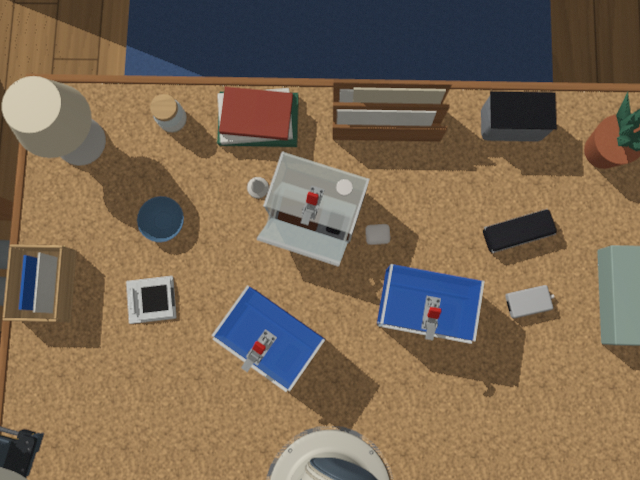

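Candidates: the clear unit at top (315,205) / side (330,240), and blue look-alikes at top (268,340) and (430,305). By the description the clear one, with the tipped drawer and the tracker on its roof, is the target. I'll check it close up.

```bash
python3 - <<'E'
import cv2
a=cv2.imread("pics/top0.png")[145:275,235:400]; cv2.imwrite("pics/c_top.png",cv2.resize(a,None,fx=4.6,fy=4.6,interpolation=cv2.INTER_CUBIC))
a=cv2.imread("pics/side0.png")[185:295,275:395]; cv2.imwrite("pics/c_side.png",cv2.resize(a,None,fx=5.4,fy=5.4,interpolation=cv2.INTER_CUBIC))
E
```

```text
(no output)
```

View pics/c_top.png

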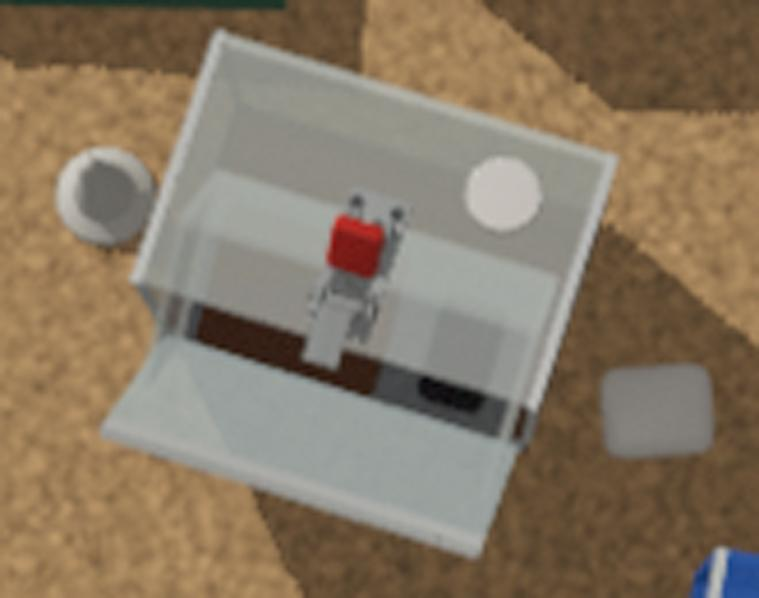

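View pics/c_side.png

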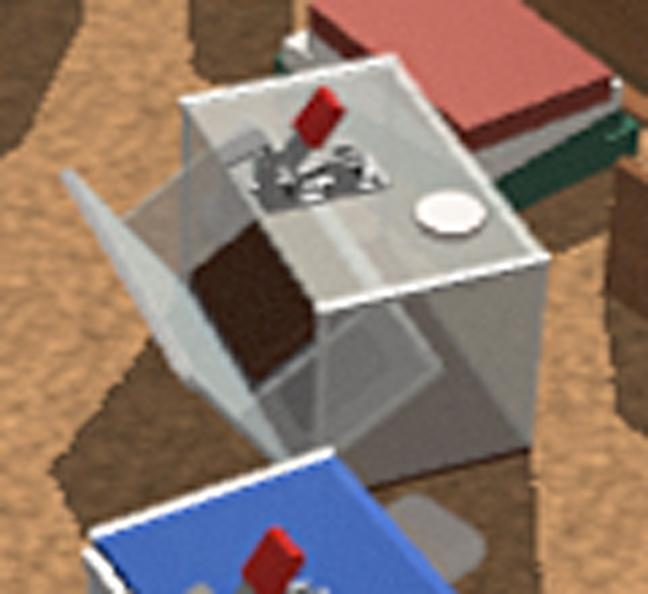

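```bash
cat > h.py <<'E'
from rig import arm
import numpy as np, cv2
np.set_printoptions(precision=4,suppress=True)
C={n:arm.get_calibration(n) for n in("side","top")}
def ray(n,p):
    K=C[n]["intrinsics"];T=C[n]["cam_to_world"]
    d=T[:3,:3]@np.linalg.inv(K)@[p[0],p[1],1]; return T[:3,3],d/np.linalg.norm(d)
def plane(n,p,z):
    o,d=ray(n,p); return o+d*(z-o[2])/d[2]
def proj(n,X):
    K=C[n]["intrinsics"];T=np.linalg.inv(C[n]["cam_to_world"])
    c=T[:3,:3]@X+T[:3,3]; u=K@c; return u[:2]/u[2]
def tri(ps,pt):
    A=np.zeros((3,3));b=np.zeros(3)
    for n,p in(("side",ps),("top",pt)):
        o,d=ray(n,p);M=np.eye(3)-np.outer(d,d);A+=M;b+=M@o
    X=np.linalg.solve(A,b)
    return X,[np.linalg.norm(proj(n,X)-p) for n,p in(("side",ps),("top",pt))]
E
python3 - <<'E'
from h import *
t=lambda x,y:np.array([235+(x+.5)/4.6-.5,145+(y+.5)/4.6-.5]); s=lambda x,y:np.array([275+(x+.5)/5.4-.5,185+(y+.5)/5.4-.5])
for k,a,b in(("rearL",s(395,58),t(220,35)),("rearR",s(547,258),t(613,157)),("frontL",s(183,100),t(138,280)),("drawerL",s(65,172),t(103,432)),
 ("tracker",s(452,212),t(504,192)),("grip tip mid",s(325,95),t(360,228)),("drawR",s(287,458),t(478,553))): print(k,*tri(a,b))
for k,b in(("rearL",t(220,33)),("rearR",t(615,157)),("frontL",t(136,280)),("frontR",t(535,412))): print(k,plane("top",b,.13))
print("buds",plane("top",t(657,410),.022),"cone foot",plane("top",t(107,200),0.01))
for k,ps in dict(b1=[(250,288),(322,340),(288,389),(214,338)],b2=[(390,266),(483,280),(472,341),(379,325)]).items():
  print(k,[plane("top",p,.13)[:2] for p in ps])
# red mask of the real lever in both views
for n,(x0,y0,x1,y1) in(("top",(295,185,330,215)),("side",(320,195,345,220))):
  im=cv2.imread(f"pics/{n}0.png").astype(int)[y0:y1,x0:x1]; m=(im[...,2]>130)&(im[...,1]<60); v,u=np.nonzero(m); print(n,u.mean()+x0,v.mean()+y0,u.min()+x0,u.max()+x0,v.min()+y0,v.max()+y0)
E
```

```text
rearL [0.7434 0.1167 0.1301] [np.float64(0.05187378686531997), np.float64(0.07130192509048389)]
rearR [ 0.6872 -0.0709  0.1294] [np.float64(0.027614187822590782), np.float64(0.03528647244040937)]
frontL [0.6228 0.1519 0.1318] [np.float64(0.20785348817675012), np.float64(0.2828595732570923)]
drawerL [0.5551 0.1692 0.1025] [np.float64(0.03586473446182129), np.float64(0.047955750251993064)]
tracker [ 0.6672 -0.0194  0.1372] [np.float64(0.12021937593697013), np.float64(0.15612293824806284)]
grip tip mid [0.6361 0.0468 0.1872] [np.float64(0.6695206856074226), np.float64(0.9024302114716731)]
drawR [ 0.5262 -0.0247  0.0432] [np.float64(8.437160079915076), np.float64(10.251261681476677)]
rearL [0.7443 0.1168 0.13  ]
rearR [ 0.6871 -0.0719  0.13  ]
frontL [0.6237 0.1527 0.13  ]
frontR [ 0.5644 -0.0359  0.13  ]
buds [ 0.5837 -0.1005  0.022 ] cone foot [0.69   0.1834 0.01  ]
b1 [array([0.4446, 0.1766]), array([0.3387, 0.0214]), array([0.2369, 0.0897]), array([0.3382, 0.2483])]
b2 [array([ 0.4973, -0.1201]), array([ 0.4713, -0.3173]), array([ 0.343 , -0.2923]), array([ 0.3723, -0.0977])]
top 312.0571428571429 194.9142857142857 307 317 193 198
side 333.5882352941176 204.11764705882354 331 336 201 208
```

```bash
cat >> h.py <<'E'
O=np.array([.654,.041,0]); ux=np.array([.958,-.2875,0]);ux/=np.linalg.norm(ux); uy=np.array([-ux[1],ux[0],0]);uz=np.array([0,0,1.])
W=lambda x,y,z:O+x*ux+y*uy+z*uz
def U(X): d=np.asarray(X)-O; return np.array([d@ux,d@uy,d[2]])
R=np.column_stack([ux,-uy,-uz]); R2=np.column_stack([-ux,uy,-uz])
def snap(tag):
    for n,(x0,y0,x1,y1) in(("top",(220,130,400,290)),("side",(255,130,415,300))):
        a=arm.snapshot(n)[y0:y1,x0:x1,::-1]; cv2.imwrite(f"pics/{tag}_{n}.png",cv2.resize(a,None,fx=3.5,fy=3.5,interpolation=cv2.INTER_CUBIC))
def st(): print("t",round(arm.current_t(),2),"U",U(arm.current_ee_pos()),"F",arm.current_force(),flush=True)
E
python3 - <<'E'
from h import *
print(arm.current_tool_rot())
for r in(R,R2):
    print([arm.solve_ik(W(*p),r) for p in((-.165,0,.25),(-.165,0,.086),(.02,0,.168))])
E
```

```text
[[-0.9719  0.2356 -0.0004]
 [ 0.2356  0.9719 -0.001 ]
 [ 0.0001 -0.0011 -1.    ]]
[array([  3.315 ,  16.359 ,  90.8891,  -0.    ,  72.7518, 110.0198]), array([  3.315 ,  28.7751, 102.1909,  -0.    ,  49.034 , 110.0198]), array([ -2.0749,  34.6642,  72.6234,  -0.    ,  72.7124, 104.6299])]
[array([  3.315 ,  16.359 ,  90.8891,  -0.    ,  72.7518, -69.9802]), array([  3.315 ,  28.7751, 102.1909,  -0.    ,  49.034 , -69.9802]), array([ -2.0749,  34.6642,  72.6234,  -0.    ,  72.7124, -75.3701])]
```

```bash
python3 - <<'E'
from h import *
p=arm.current_ee_pos(); arm.move_l([p[0],p[1],.30],feed=.25)
arm.move_to(W(-.165,0,.26),R2); st()
arm.move_l(W(-.165,0,.088),feed=.15); st()
snap("a"); st()
E
```

```text
t 2.83 U [-0.1652  0.0007  0.26  ] F [ 0.1068 -0.156  -0.3654]
t 4.13 U [-0.1646  0.0002  0.0886] F [-0.0433 -0.0174 -0.4509]
t 4.23 U [-0.1646  0.0002  0.0887] F [ 1.5328 -0.0234  0.3031]
```

View pics/a_top.png

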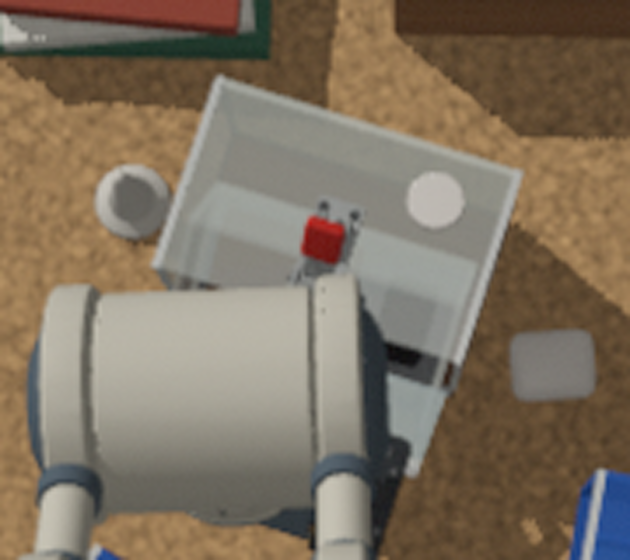

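View pics/a_side.png

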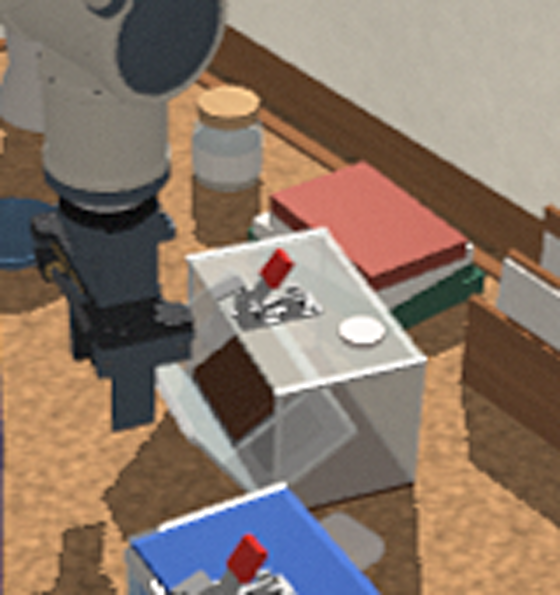

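The hand stands in front of the tipped panel at side crop (135,410), and the lever is still leaning back. Now I push.

```bash
python3 - <<'E'
from h import *
def go(x,z,feed):
    arm.move_l(W(x,0,z),feed=feed); return arm.current_force()@ux
for x,z in((-.15,.088),(-.135,.091),(-.12,.096),(-.11,.099),(-.10,.101),(-.095,.102)):
    f=go(x,z,.05); print(x,f)
    if f<-9: break
st(); snap("b")
E
```

```text
-0.15 -0.5669083283442057
-0.135 -0.32751060641044727
-0.12 -0.5277141080161024
-0.11 0.4257003490626191
-0.1 -0.5530635410145708
-0.095 -0.5859309563690143
t 6.57 U [-0.0947  0.      0.102 ] F [-0.3397  0.9064  1.2544]
```

View pics/b_side.png

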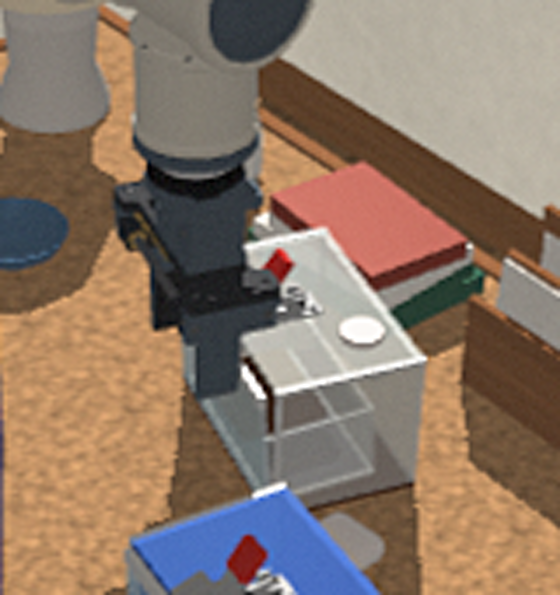

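View pics/b_top.png

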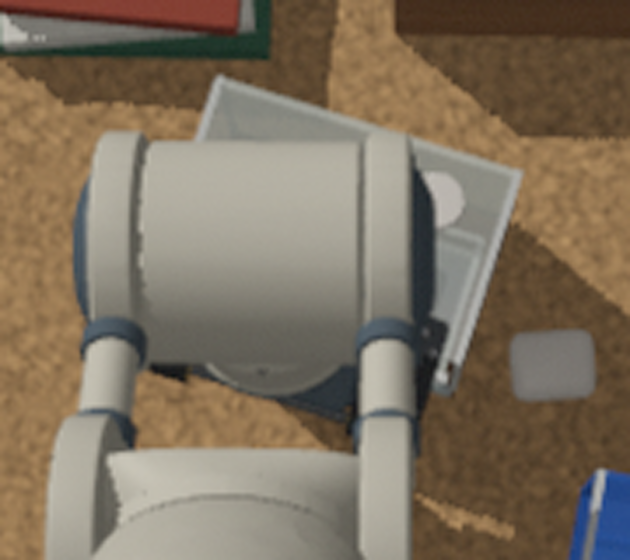

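The drawer followed: its top edge is near the roof front at side crop (255,380). I'll creep home with force checks.

```bash
python3 - <<'E'
from h import *
x=-.095
while x<-.080:
    x+=.001; arm.move_l(W(x,0,.102),feed=.03); arm.sleep(.1)
    f=np.mean([arm.current_force() for _ in range(3)],0); fx=f@ux; print(round(x,4),round(fx,2),f[2].round(2),U(arm.current_ee_pos())[0])
    if fx<-6: break
st(); snap("c")
E
```

```text
-0.094 0.57 0.35 -0.09404593424084806
-0.093 -0.48 -0.71 -0.09296875840257672
-0.092 0.12 0.79 -0.09192821503435214
-0.091 0.25 -0.17 -0.0909379111843114
-0.09 -0.29 -0.82 -0.08991390518874487
-0.089 -0.29 0.19 -0.08897188594755404
-0.088 0.03 -0.12 -0.08797179656090374
-0.087 -1.89 0.02 -0.08713561964518572
-0.086 -6.97 2.57 -0.0869909760417451
t 9.82 U [-0.087  -0.0001  0.1019] F [-6.3405  3.1374  2.5659]
```

View pics/c_side.png

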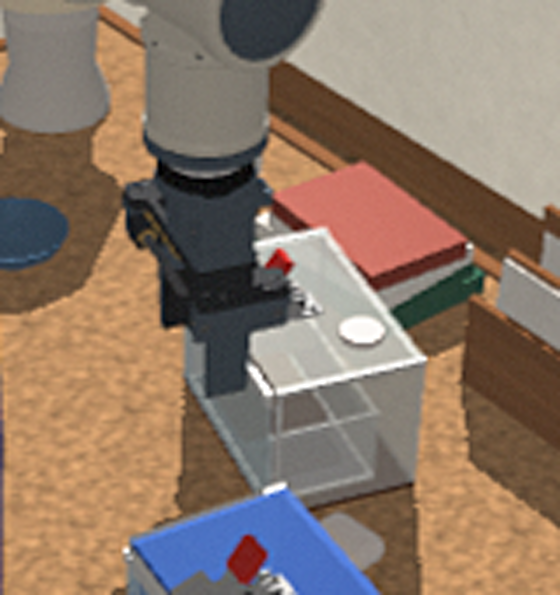

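The force rose steeply at 7 N, where the end stop should be (TCP -87, face about -71). I'll back off, raise, close the fingers and check.

```bash
python3 - <<'E'
from h import *
arm.sleep(.2)
arm.move_l(W(-.15,0,.105),feed=.12)
arm.move_l(W(-.17,0,.28),feed=.25)
arm.grip(0.0); print(arm.current_width())
arm.move_to(W(-.20,0.0,.28),R2)
st(); snap("d")
E
```

```text
0.0006954736920003069
t 13.28 U [-0.2011 -0.      0.2801] F [ 0.3886 -0.8143 -0.6247]
```

View pics/d_side.png

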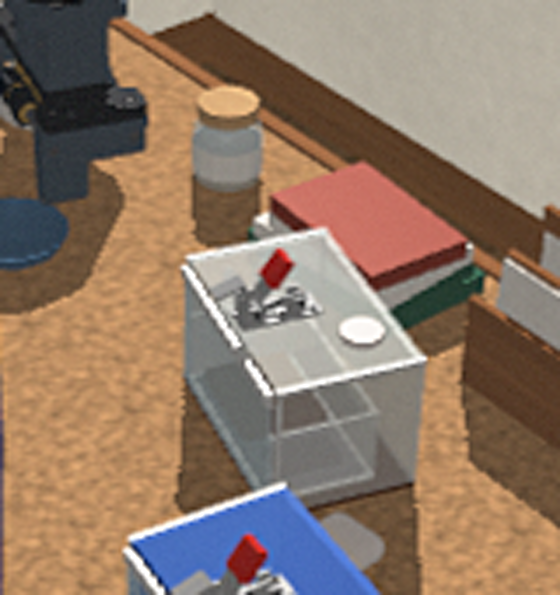

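View pics/d_top.png

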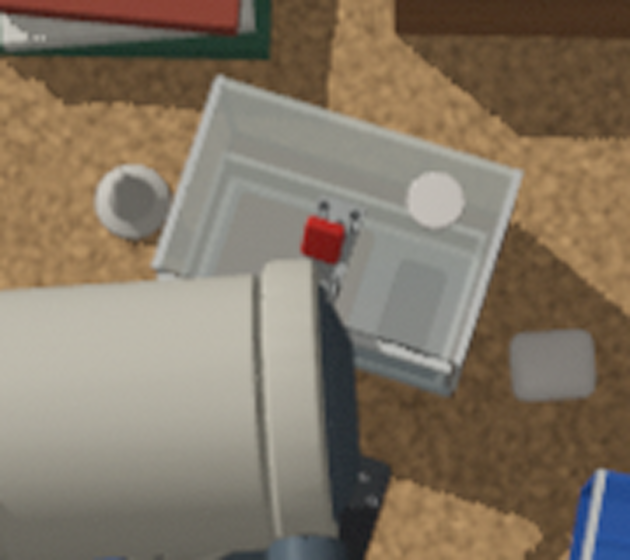

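The drawer is flush with the case front (side crop (185,260)–(270,385)), and the lever is still leaning back at (277,268). Next I go behind the handle with closed fingers.

```bash
python3 - <<'E'
from h import *
arm.move_to(W(.028,0,.27),R2)
arm.move_l(W(.028,0,.169),feed=.15); st(); snap("e")
x=.028
for x in(.016,.008,.002,-.004,-.010,-.016,-.021,-.026,-.030,-.034,-.037):
    arm.move_l(W(x,0,.169),feed=.06); f=arm.current_force(); print(x,(f@ux).round(2),f[2].round(2))
    if f@ux>20: print("STOP");break
st(); snap("f")
E
```

```text
t 15.11 U [0.0284 0.0003 0.1703] F [-0.5923  0.4854 -0.0029]
0.016 0.6 0.52
0.008 0.13 -0.39
0.002 4.93 0.91
-0.004 5.56 4.57
-0.01 3.37 2.97
-0.016 1.38 0.3
-0.021 1.02 -0.39
-0.026 0.22 0.29
-0.03 0.08 -0.2
-0.034 0.06 -0.14
-0.037 0.27 0.05
t 18.09 U [-0.0372  0.      0.169 ] F [ 0.1678 -0.38    0.054 ]
```

View pics/f_side.png

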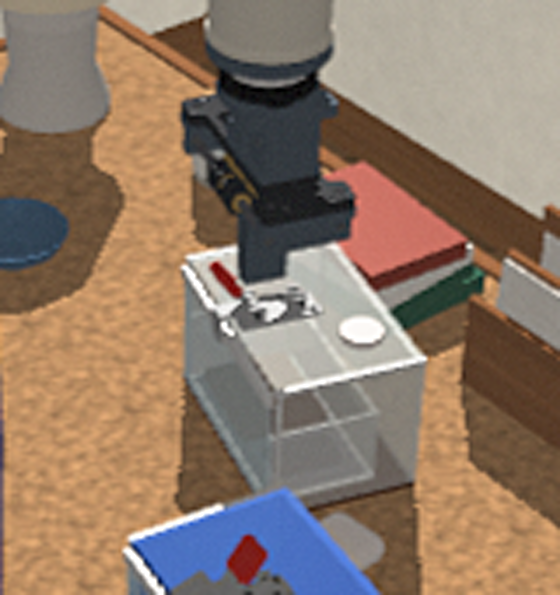

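The handle now leans forward at side crop (225,278), with the hook lip down in front at (227,325). I'll retreat and check.

```bash
python3 - <<'E'
from h import *
arm.move_l(W(-.02,0,.171),feed=.1)
arm.move_l(W(-.02,0,.30),feed=.2)
arm.move_to(W(-.10,.30,.32),R2); st(); snap("g")
for n in("top","side"): cv2.imwrite(f"pics/{n}1.png",arm.snapshot(n)[:,:,::-1])
E
```

```text
t 20.49 U [-0.0992  0.2988  0.3198] F [ 0.1895 -0.8328  0.4985]
```

View pics/g_side.png

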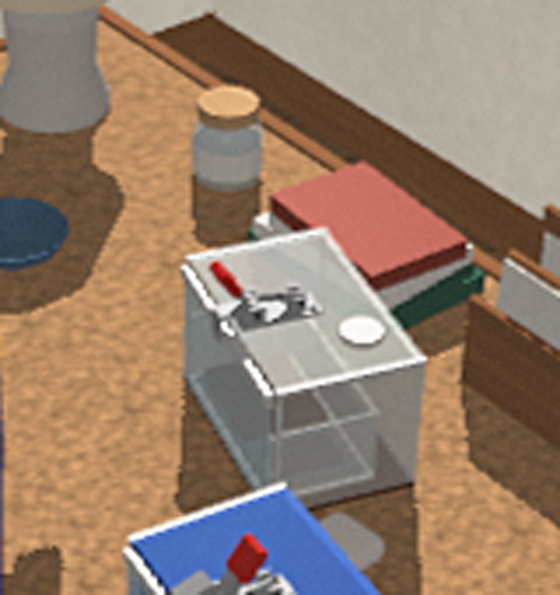

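View pics/g_top.png

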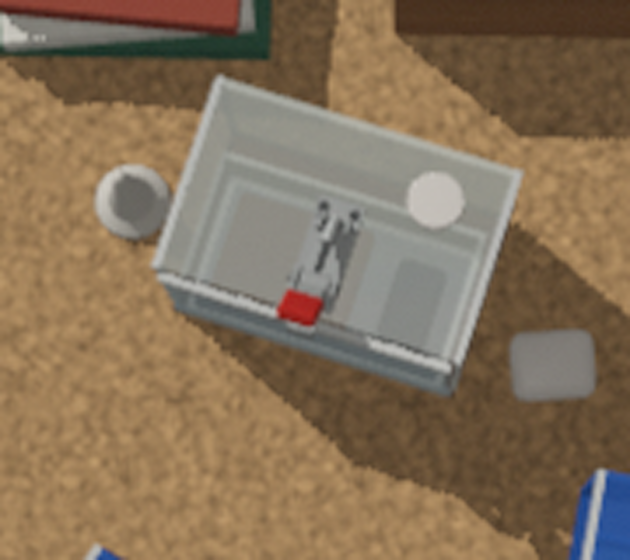

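View pics/top1.png

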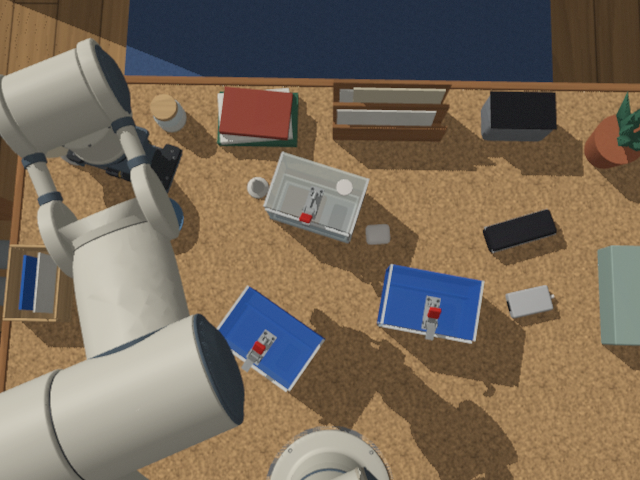

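```bash
python3 - <<'E'
from h import *
P={}
for n,(x0,y0,x1,y1) in(("top",(290,200,325,235)),("side",(305,195,335,225))):
  im=cv2.imread(f"pics/{n}1.png").astype(int)[y0:y1,x0:x1]; m=(im[...,2]>110)&(im[...,1]<70)&(im[...,0]<70); v,u=np.nonzero(m); P[n]=(u.mean()+x0,v.mean()+y0)
X,e=tri(np.array(P["side"]),np.array(P["top"])); x=U(X); print(x,e,"angle fwd deg",np.degrees(np.arctan2(-.045-x[0],x[2]-.142)))
d=np.abs(cv2.imread("pics/top1.png").astype(int)-cv2.imread("pics/top0.png")).sum(2)
for k,(a,b) in dict(tracker=(344,187),cone=(258,187),buds=(378,234),glasses=(520,231),brick=(530,301)).items(): print(k,(d[b-14:b+14,a-14:a+14]>90).mean().round(3))
arm.sign_off()
E
```

```text
[-0.0674  0.0008  0.175 ] [np.float64(0.254064742005099), np.float64(0.3392116495106259)] angle fwd deg 34.195894185627274
tracker 0.0
cone 0.0
buds 0.0
glasses 0.0
brick 0.0
the job is handed in; nothing more can be done
```

I pushed the drawer shut and flipped the lever over to its latched end. The job is handed in with the hand clear, at about 20.5 s of the 42 s. It reports no verdict, so what follows is from my own checks.

- **Drawer:** I pushed it with the open fingertips on either side of the hook. The push force then rose sharply to 7 N at about the right place for fully shut. I measured that spot about 2 mm in front of the stated shut position, within calibration error. In the pictures the drawer is flush with the case front. I did not measure its tilt again after latching.
- **Lever:** I pushed it from behind with closed fingers, and the highest reading along the push was about 5.6 N. It snapped over. From two views the handle leans about 34° forward against the stated 35°, and the hook lip is down in front of the drawer.
- **Other things:** before and after top views show no change at the tracker, cone, earbud case, glasses case or brick. In the last top picture the arm hid the stand and part of the dish, so I did not compare those two. The hand passed well above them.

No check failed.

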